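# Hold a spring clamp open around a glued panel edge

## Task

The glue pot has been left on the foot of the panel stand, in front of the panel: lift it off by its handle, keeping it upright, and stand it on the round cork mat. Then pick up the spring clamp by squeezing its handles so the jaws gape, bring it level to the panel's free front edge and hold it there with one jaw pad on each side of the dark repair patch, centred on it and not touching, leaving a few millimetres of clear air at both faces so I can slip the packing pieces in. Finish still holding the clamp open in the air like that; never let it bite or knock the panel or its stand (the glue is wet), and leave the plane, glue bottle and packing pieces where they are.

Things in the scene. Friction and masses are not known exactly. Their poses are not given: they have to be found in the camera images.
- panel_stand: Fixed wooden panel stand. x runs along the upright panel, away from its free front edge; origin on the bench straight below that edge. Foot: x -150 to 160, 120 wide, 30 high. Panel: plywood 9 thick (y -4.5 to 4.5), x 0 to 150, top 190 above the bench; the free edge (x = 0) looks to -x, the robot. Cheek blocks with wing nuts hold its back (x 75 to 150, up to 80 high, 95 wide over the bolts).
- patch (a point): Centre of the dark brown repair patch let into the panel at its front edge, at mid-thickness: 18 mm behind the front edge, 125 above the bench. The patch is 36 along the panel x 40 high and shows on both faces and on the edge. x along the panel away from the front edge, y square to its faces, z up.
- glue_pot: Glue pot, loose, 0.3 to 0.65 kg: bare-metal can 72 in diameter, green lid 76 across (top 79 high), stiff arched handle. Starts on the stand's 30 high foot, 70 to 87 in front of the panel edge. Origin at the centre of its underside; z up; x along the handle's wooden grip.
- pot_handle (a point): Middle of the pot's wooden grip: level round bar 16 in diameter, 54 long along the pot's x, 125 above the pot's underside, 46 above the lid. Pinch it from above, across (along the pot's y).
- cork_mat: Fixed round cork mat, 130 in diameter, 4 thick, on the bench to one side of the stand (the clamp lies on the other; which is which varies). Origin at the centre of its underside.
- clamp: Spring clamp, loose, 0.13 kg, 158 long, 30 high, lying flat on its side. Origin on the axis of its steel pivot pin, at the underside (15 below mid-height). x from the pin towards the jaws, y to the left, z up; mirror-symmetric about its xz plane. Black jaws end in orange pads at x = 52 to 68 (30 high); the throat between the jaws is clear from x = 18 forward.
- clamp_grip (a point): Where to squeeze: midway between the orange handles, 55 behind the pin (clamp x = -55), at mid-height. The handles are flat, 30 high, 7 thick, in a V from x = -26 to -90; outer width when relaxed 62 here, 68 at x = -66, 77 at the ends. Squeeze along the clamp's y: 7 N on each handle starts it, 14 N takes it to its stop (outer width about 30 here), so a grip of 25 to 60 N holds it at the stop.
- clamp_left (a joint): Angle (rad) the left half (+y handle and +y jaw, one piece) has turned about the pin as the handles are squeezed: 0 closed (pads 1 mm apart), 0.29 at the stop (pads 35 mm apart).
- clamp_right (a joint): The same for the right half (-y handle and -y jaw): 0 closed, 0.29 at the stop. Both halves turn alike.
- left_pad (a point): Centre of the working face of the left (+y) jaw pad (pad 16 long, 30 high). In the clamp's frame, closed: x = 60, y = 0.5, z = 15; at the stop: x = 57, y = 18. The distance between the two pad points is the gape.
- right_pad (a point): The same for the right (-y) jaw pad, mirrored.
- block_plane: Bystander: small hand plane, 165 x 50 x 46, dark steel sole and wooden knobs. Origin at the centre of its underside. Leave alone.
- glue_bottle: Bystander: yellow plastic bottle with orange cap, 56 in diameter, 150 high. Origin at the centre of its underside. Leave alone.
- packing_a: Bystander: thin wooden packing piece 60 x 40 x 6 lying flat on the bench. Origin at the centre of its underside. Leave alone.
- packing_b: Bystander: a second packing piece, the same.
Mind the look-alikes: they are no part of the job. What is shaped like the clamp but green is not meant.

How it is judged:
On the way, in this order (a step that is already met when the one before it is completed fails the run):
1. the glue pot is lifted clear of the stand in the gripper (height (world z) of glue_pot above 0.04 m and contact force between glue_pot and the fingers above 1 N and contact force between glue_pot and panel_stand below 0.1 N), for 0.2 s.
2. the glue pot stands upright on the cork mat, let go (horizontal distance between glue_pot and cork_mat below 0.035 m and height (world z) of glue_pot below 0.012 m and angle between glue_pot's own z axis and vertical below 0.12 rad and linear speed of glue_pot below 0.03 m/s and contact force between glue_pot and the fingers below 0.2 N), for 0.2 s.
3. the clamp is squeezed open and off the bench (height (world z) of clamp above 0.02 m and distance between left_pad and right_pad above 0.018 m and contact force between clamp and the fingers above 3 N), for 0.2 s.
At the end, for the whole second after the job is handed in: Pot upright, released on the mat (centres within 35 mm). Clamp at rest in the air, carried by the fingers alone, along the panel within 20 deg; a pad on each side, centres within 15 mm (along) and 16 mm (height) of the patch centre, 3 mm or more off the faces, touching neither panel nor stand (all of step 2 and x of left_pad in the frame of patch between -0.015 and 0.015 m and z of left_pad in the frame of patch between -0.016 and 0.016 m and x of right_pad in the frame of patch between -0.015 and 0.015 m and z of right_pad in the frame of patch between -0.016 and 0.016 m and ((y of left_pad in the frame of patch above 0.0075 m and y of right_pad in the frame of patch below -0.0075 m) or (y of right_pad in the frame of patch above 0.0075 m and y of left_pad in the frame of patch below -0.0075 m)) and angle between the x axis of clamp and the x axis of patch, either way round below 0.35 rad and contact force between clamp and the fingers above 3 N and contact force between clamp and panel_stand below 0.3 N and height (world z) of clamp above 0.06 m and linear speed of clamp below 0.03 m/s); the arm keeps its last pose, push and grip.
It fails at once if the plane, the glue bottle or a packing piece is moved more than 25 mm (distance of any of block_plane, glue_bottle, packing_a, packing_b from where it was at the start of the episode above 0.025 m).
It fails at once if the clamp bites or knocks the panel or its stand (more than 6 N) (contact force between clamp and panel_stand above 6 N).
It fails at once if the glue pot is tipped more than 35 degrees (angle between glue_pot's own z axis and vertical above 0.61 rad).
It also fails if it takes over 58 s, if anything falls off the work surface, if the arm or the gripper's body presses on something with over 40 N, if the wrist force passes 120 N, or if a joint passes its speed limit or range.

## Robot

A 6-joint arm with a two-finger parallel gripper is mounted at the origin on the work surface. World frame = base frame: x ahead of the robot, y to its left, z up, the work surface at z = 0. Lengths are in m, angles in rad, forces in N, time in s.
With the tool pointing down it reaches from about 0.3 to 0.775 m from the base axis. Payload 14.6 kg.
Tool frame: the origin (TCP) lies on the centre line of the jaws, within the pads' length; the fingertips stand 19 mm ahead of it and the grasp point (between the pads) is the TCP; z points along the fingers, y is the direction in which the jaws open and shut (so a half turn about z gives the same grasp; the last joint's range is limited). The gripper opens to 94 mm and grips with 3 to 60 N. Pads are 16 mm wide; open, the fingers measure 119 mm over their backs; the gripper's body (75 mm by 177 mm) begins 78 mm behind the grasp point.
Start: joints at [-1.167, 0.3, 1.521, -0, 1.321, -0.067], TCP at [0.249, -0.49, 0.224] pointing down, gripper open.
Joint ranges: [-3.03, 3.03], [-0.79, 2.21], [0.23, 2.52], [-1.04, 4.18], [0, 3.07], [-2.55, 2.55]. Speed limits (rad/s): [2.22, 2.22, 2.57, 3.14, 3.14, 3.14].

## Interface

Orientations are given as [roll, pitch, yaw] about the fixed x, y, z axes, in that order (R = Rz(yaw) Ry(pitch) Rx(roll)).
In Python, from station import ctrl gives the robot as it stands. The module is installed in compiled form; this text tells all that it offers.
- The arm moves only by the shell command python3 -m creep 'ROWS' [FORCE]. ROWS is a JSON object of lists of equal length, an entry for each row: "translation": the shift along the world's x, y, z in mm, a list of three; "yaw": the turn about the world's z in rad; "gripper": the closure in counts, from 0 (fully open) to 255 (shut). A call has 1 to 5 rows; each row is the pose to reach, as a shift and turn from the pose measured when the call began; what a row does not reach only later rows make up. A row lasts 1/12 s, in which the tool goes at most 41.7 mm and 7.16 degrees, less where a joint would pass 70% of its speed; a pose out of reach is approached as far as the arm can. A call with a gripper value outside its range is refused whole. The fingers move at their own pace and stop on an object; FORCE is the grip in N (left out, the last holds). Time passes only in rows, so rows that repeat a pose let the fingers close. It gives the time, the measured TCP pose, the force and the opening at its end, in the units of the state.
- ctrl.get_obs(): the state, without advancing time (a new reading comes with each control period).
- ctrl.camera(name): name is "scene" or "top"; returns a dict with "pixels" (400x640x3 uint8, red, green, blue), "depth" (400x640 float32, m along the optical axis (not along the pixel's ray), 0 where there is no reading), "fx", "fy", "cx", "cy" (pixels), "R" (3x3) and "t" (3): a world point X has camera coordinates R X + t. Camera axes: x right, y down, z forward; pixel columns grow to the right and rows downward; lengths in m; the calibration is good to about 2 mm. A picture is of the moment at which its call begins.
- ctrl.hand_in(): hands the job in, once; it reports no verdict.
The state is a dict: "time_s": time; "qpos": joint angles; "joint_vel": joint speeds; "tau": joint torques, N m; "ee_pos": TCP position; "eef_rot": TCP orientation; "force": force on the tool from outside, world axes, zero at the start; "moment": the same for the moment, N m; "grip_width": finger opening in m.
Only numpy, scipy, OpenCV 4.12 (cv2) and the standard library are available. Lean on these libraries where they do the work, as an engineer would, in place of code of your own. Each camera call takes 0.05 s, during which the arm holds its last target. There are 200 camera calls.

## Working session

There is one attempt and no reset: what is moved stays moved. The work goes in short steps, Python scripts to look and compute and a shell command to move; the robot and the scene stay as the last step left them, time stands still between calls to the robot, and variables do not carry over. Pictures are saved under pics/ and viewed, about 8 in all and at most 12, crops included, and the job is handed in when it is done.

```bash
mkdir -p pics; cat > h.py <<'E'
import numpy as np, cv2
from station import ctrl
def snap(n):
    c=ctrl.camera(n); np.savez(f'/tmp/{n}.npz',**c); return c
def load(n): return dict(np.load(f'/tmp/{n}.npz'))
def world(c):
    d=c['depth'];v,u=np.mgrid[:400,:640]
    P=np.stack([(u-c['cx'])/c['fx']*d,(v-c['cy'])/c['fy']*d,d],-1)
    W=(P-c['t'])@c['R']; W[d==0]=np.nan; return W
def save(img,name): cv2.imwrite(f'pics/{name}.png',img[...,::-1])
E
python3 - <<'E'
from h import *
for n in('top','scene'):
    c=snap(n); save(c['pixels'],n+'0'); print(n,c['fx'],c['R'].round(3).tolist(),c['t'])
print(ctrl.get_obs())
E
```

```text
top 449.9845683919784 [[0.015, -1.0, 0.002], [-0.992, -0.015, -0.128], [0.128, -0.0, -0.992]] [-0.08666965  0.50664438  1.27955615]
scene 436.52391717281256 [[0.447, 0.894, 0.007], [0.74, -0.366, -0.564], [-0.502, 0.257, -0.826]] [-0.16731098 -0.30982322  1.52715919]
{'time_s': 0.1, 'qpos': array([-1.16660571e+00,  3.00409502e-01,  1.52149004e+00,  6.49626904e-06,
        1.32068012e+00, -6.66008121e-02]), 'joint_vel': array([ 0.00015805, -0.00379779, -0.00163835, -0.00045475, -0.00241552,
       -0.00017299]), 'tau': array([ 5.41084148e-05, -5.32648408e+01, -3.53283942e+01,  7.09218462e-02,
        2.34803790e-02, -5.32372644e-05]), 'ee_pos': array([ 0.24939516, -0.48998207,  0.22395862]), 'eef_rot': array([-3.14060826e+00, -7.19651248e-05,  4.70789783e-01]), 'force': array([ 0.25655038, -0.45111799,  0.00361061]), 'moment': array([0.00578753, 0.0131388 , 0.01800767]), 'grip_width': 0.09443621613639945}
```

View pics/top0.png

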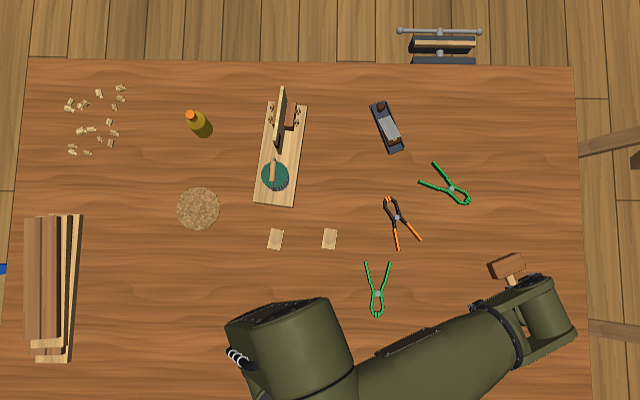

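View pics/scene0.png

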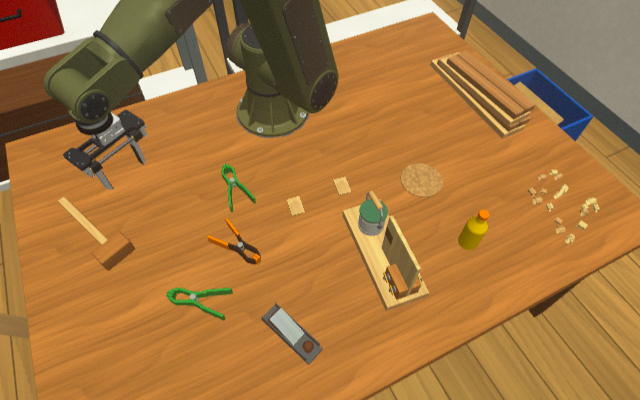

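Top view: pot at (275,175) on the foot, mat (198,208), orange clamp with pin at (397,217), jaws pointing up (away from the robot), panel around (281,118). The green clamps are decoys. Next I measure from an enlarged crop.

```bash
python3 - <<'E'
from h import *
c=load('top');I=c['pixels'];W=world(c)
a=cv2.resize(I[80:215,240:320],None,fx=4.4,fy=4.4,interpolation=cv2.INTER_CUBIC)
b=cv2.resize(I[180:260,365:435],None,fx=5.5,fy=5.5,interpolation=cv2.INTER_CUBIC)
h=max(a.shape[0],b.shape[0]);o=np.zeros((h,a.shape[1]+b.shape[1],3),np.uint8)
o[:a.shape[0],:a.shape[1]]=a;o[:b.shape[0],a.shape[1]:]=b;save(o,'crop1')
hsv=cv2.cvtColor(I,cv2.COLOR_RGB2HSV).astype(int)
def reg(name,box,m):
    u0,u1,v0,v1=box;k=np.zeros((400,640),bool);k[v0:v1,u0:u1]=1;k&=m&~np.isnan(W[...,0])
    p=W[k];print(name,len(p),'med',np.median(p,0).round(4),'mid',((p.min(0)+p.max(0))/2).round(4),'ext',(np.ptp(p,axis=0)).round(4));return p
x,y,z=W[...,0],W[...,1],W[...,2]
reg('mat',(170,226,180,236),(z>.002)&(z<.012))
g=(240,320,70,215)
p=reg('lid',g,(z>.095)&(z<.116)&(hsv[...,0]>60)&(hsv[...,0]<100))
p=reg('grip',(255,300,150,190),(z>.135)); print(cv2.fitLine(p[:,:2].astype(np.float32),2,0,.01,.01).ravel(),p[:,2].max())
p=reg('foot',g,(z>.024)&(z<.036)); print(cv2.minAreaRect(p[:,:2].astype(np.float32)))
p=reg('paneltop',(265,300,70,150),(z>.18)&(z<.2)); print(cv2.fitLine(p[:,:2].astype(np.float32),2,0,.01,.01).ravel());print(cv2.minAreaRect(p[:,:2].astype(np.float32)))
cb=(375,428,190,255)
m=(z>.012)
p=reg('clamp',cb,m)
p=reg('handles',cb,m&(hsv[...,1]>200)&(hsv[...,0]<20)&(hsv[...,2]>150)&(np.mgrid[:400,:640][0]>215))
p=reg('pin',cb,m&(hsv[...,1]<110)&(hsv[...,2]>100))
E
```

```text
mat 1614 med [0.4862 0.2951 0.0044] mid [0.4866 0.2961 0.0069] ext [0.1667 0.1716 0.0098]
lid 415 med [0.5678 0.0512 0.1092] mid [0.5695 0.0589 0.1086] ext [0.0716 0.0723 0.0146]
grip 146 med [0.5685 0.0584 0.1609] mid [0.5707 0.0591 0.1535] ext [0.0829 0.0165 0.0313]
[ 0.9992503  -0.03871428  0.5684718   0.05838673] 0.16907915046733174
foot 2488 med [0.6385 0.0439 0.0303] mid [0.6506 0.0538 0.03  ] ext [0.3187 0.1528 0.012 ]
((0.6509084105491638, 0.05289774388074875), (0.1206212192773819, 0.3106585741043091), 83.18144989013672)
paneltop 223 med [0.7164 0.0443 0.1897] mid [0.7196 0.0454 0.1881] ext [0.1485 0.0259 0.0156]
[ 0.9927177  -0.12046389  0.717782    0.04442914]
((0.7196126580238342, 0.04469915106892586), (0.01014256663620472, 0.15017634630203247), 83.03887939453125)
clamp 421 med [ 0.4584 -0.2904  0.0281] mid [ 0.4483 -0.3099  0.0244] ext [0.1594 0.1097 0.0247]
handles 32 med [ 0.4063 -0.3236  0.0309] mid [ 0.4063 -0.3235  0.0298] ext [0.0752 0.0779 0.0097]
pin 22 med [ 0.4638 -0.2919  0.0321] mid [ 0.4654 -0.2935  0.0295] ext [0.015  0.0125 0.0146]
```

View pics/crop1.png

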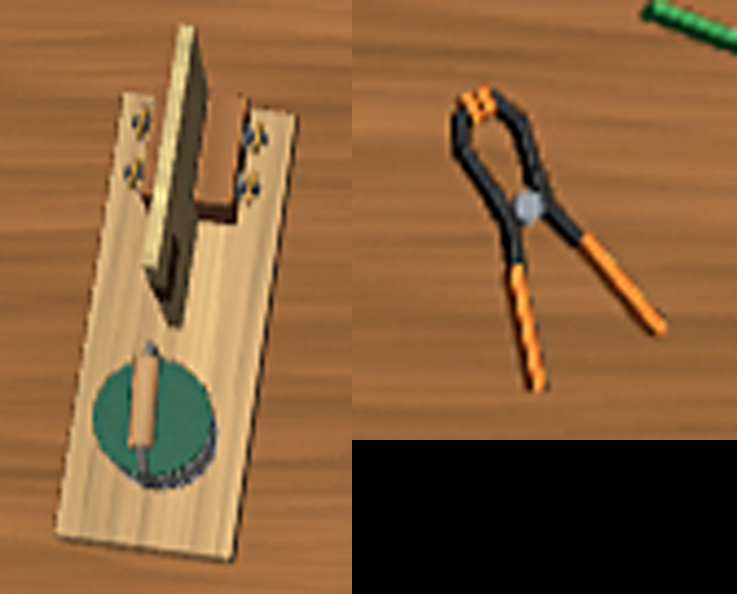

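Stand: edge at (0.6455, 0.0536), yaw −0.12, and the foot and panel-top fits agree. Pot grip is at (0.569, 0.0585), yaw about −0.04, 76 mm in front of the edge (spec is 70–87). I'll move toward the pot and refine the clamp pose on the way.

```bash

python3 -m creep '{"translation":[[20,34,8],[40,68,16],[60,102,24],[80,136,32],[100,170,40]],"yaw":[-0.03,-0.07,-0.1,-0.14,-0.17],"gripper":[0,0,0,0,0]}' 30
python3 -m creep '{"translation":[[20,34,0],[40,68,0],[60,102,0],[80,136,0],[100,170,0]],"yaw":[-0.03,-0.07,-0.1,-0.14,-0.17],"gripper":[0,0,0,0,0]}'
python3 -m creep '{"translation":[[20,34,0],[40,68,0],[60,102,0],[80,136,0],[100,170,0]],"yaw":[-0.03,-0.07,-0.1,-0.14,-0.17],"gripper":[0,0,0,0,0]}'
python3 - <<'E'
from h import *
c=load('top')
def ray(u,v,z):
    r=c['R'].T@np.array([(u-c['cx'])/c['fx'],(v-c['cy'])/c['fy'],1]);o=-c['R'].T@c['t'];return (o+r*(z-o[2])/r[2])[:2]
q={k:ray(365+(a-352)/5.5-.4,180+b/5.5-.4,.03) for k,(a,b) in dict(pin=(530,207),pad=(478,103),h1=(540,385),h2=(662,328)).items()}
m=(q['h1']+q['h2'])/2;d=q['pad']-m
print({k:v.round(4) for k,v in q.items()},m,np.linalg.norm(d),np.linalg.norm(q['h1']-q['h2']),'yaw',np.arctan2(d[1],d[0]))
E
```

```text
time_s: 0.52
ee_pos: [0.3498, -0.3182, 0.2641]
eef_rot: [-3.14, 0.0, 0.298]
force: [1.2, -1.0, 0.2]
grip_width: 0.0939
time_s: 0.93
ee_pos: [0.4503, -0.1462, 0.2641]
eef_rot: [-3.14, 0.0, 0.126]
force: [1.3, -0.9, -0.4]
grip_width: 0.0941
time_s: 1.35
ee_pos: [0.5508, 0.0258, 0.2639]
eef_rot: [-3.14, 0.0, -0.046]
force: [0.6, -0.4, 0.3]
grip_width: 0.0942
{'pin': array([ 0.4633, -0.2934]), 'pad': array([ 0.5184, -0.2661]), 'h1': array([ 0.3697, -0.2981]), 'h2': array([ 0.4005, -0.3625])} [ 0.38511696 -0.3302773 ] 0.14793176789717463 0.07132200816883959 yaw 0.4487340764036173
```

```bash

python3 -m creep '{"translation":[[18,33,0],[18,33,-25],[18,33,-55],[18,33,-85],[18,33,-109]],"yaw":[0,0,0,0,0],"gripper":[0,0,0,0,0]}' 45
python3 -m creep '{"translation":[[0,0,0],[0,0,0],[0,0,0],[0,0,0],[0,0,0]],"yaw":[0,0,0,0,0],"gripper":[255,255,255,255,255]}' 45
python3 -m creep '{"translation":[[0,0,0],[0,0,0],[0,0,0],[0,0,0],[0,0,0]],"yaw":[0,0,0,0,0],"gripper":[255,255,255,255,255]}'
```

```text
time_s: 1.77
ee_pos: [0.568, 0.059, 0.1523]
eef_rot: [-3.14, 0.003, -0.045]
force: [0.3, -0.2, -0.3]
grip_width: 0.094
time_s: 2.18
ee_pos: [0.5686, 0.059, 0.1539]
eef_rot: [-3.14, 0.0, -0.045]
force: [-0.5, 0.3, 0.1]
grip_width: 0.0642
time_s: 2.6
ee_pos: [0.5686, 0.059, 0.1539]
eef_rot: [-3.14, 0.0, -0.045]
force: [0.6, -0.0, -0.6]
grip_width: 0.0307
```

```bash

python3 -m creep '{"translation":[[0,0,0],[0,0,0],[0,0,0],[0,0,0],[0,0,0]],"yaw":[0,0,0,0,0],"gripper":[255,255,255,255,255]}'
python3 -m creep '{"translation":[[0,0,0],[0,0,6],[0,0,14],[0,0,24],[0,0,36]],"yaw":[0,0,0,0,0],"gripper":[255,255,255,255,255]}'
python3 -m creep '{"translation":[[0,0,5],[0,0,10],[0,0,14],[0,0,16],[0,0,16]],"yaw":[0,0,0,0,0],"gripper":[255,255,255,255,255]}'
```

```text
time_s: 3.02
ee_pos: [0.5686, 0.0589, 0.1539]
eef_rot: [-3.14, 0.0, -0.045]
force: [-0.3, -0.5, 0.1]
grip_width: 0.0148
time_s: 3.43
ee_pos: [0.5684, 0.059, 0.1906]
eef_rot: [-3.14, 0.001, -0.045]
force: [0.7, -0.2, -6.0]
grip_width: 0.0152
time_s: 3.85
ee_pos: [0.5684, 0.059, 0.2069]
eef_rot: [-3.14, 0.001, -0.045]
force: [0.4, -0.3, -5.7]
grip_width: 0.0146
```

Force reads −5.7 N, so the pot (about 0.58 kg) is held clear of the foot. Moving on to the mat.

```bash

python3 -m creep '{"translation":[[-4,10,0],[-11,32,0],[-20,57,0],[-30,87,0],[-41,118,0]],"yaw":[0,0,0,0,0],"gripper":[255,255,255,255,255]}'
python3 -m creep '{"translation":[[-11,31,0],[-22,61,0],[-31,88,0],[-38,108,0],[-41,118,0]],"yaw":[0,0,0,0,0],"gripper":[255,255,255,255,255]}'
python3 -m creep '{"translation":[[0,0,-10],[0,0,-28],[0,0,-46],[0,0,-58],[0,0,-66]],"yaw":[0,0,0,0,0],"gripper":[255,255,255,255,255]}'
python3 - <<'E'
from h import *
c=snap('scene');save(cv2.resize(c['pixels'][100:280,300:540],None,fx=3,fy=3),'mat1')
E
```

```text
time_s: 4.27
ee_pos: [0.5264, 0.1784, 0.2065]
eef_rot: [-3.14, 0.002, -0.046]
force: [0.2, 0.7, -6.0]
grip_width: 0.0148
time_s: 4.68
ee_pos: [0.4837, 0.2992, 0.206]
eef_rot: [-3.14, 0.003, -0.044]
force: [-0.4, 0.1, -6.0]
grip_width: 0.0151
time_s: 5.1
ee_pos: [0.4833, 0.2981, 0.1379]
eef_rot: [3.142, 0.005, -0.044]
force: [-0.4, 0.1, -5.8]
grip_width: 0.015
```

View pics/mat1.png

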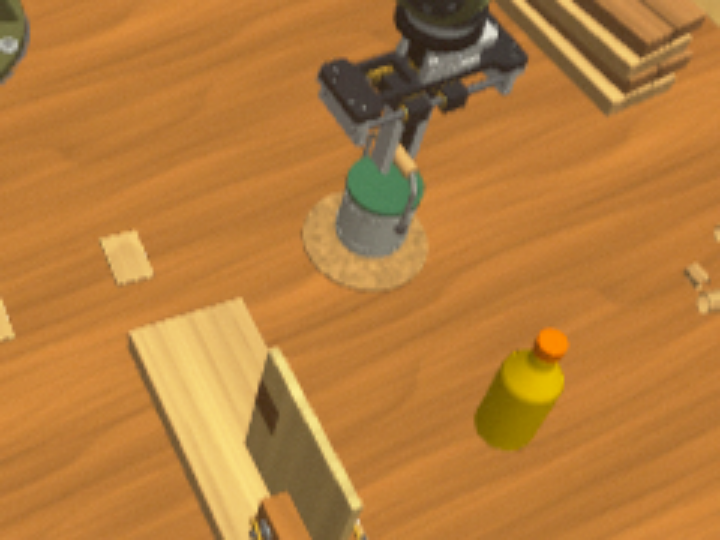

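The pot is upright just above the mat (pot base about (372,240), mat centre (366,240) in the crop). Next: lower, release, rise.

```bash

python3 -m creep '{"translation":[[3,-2,-3],[3,-2,-6],[3,-2,-9],[3,-2,-10],[3,-2,-10]],"yaw":[0,0,0,0,0],"gripper":[255,255,255,255,255]}'
python3 -m creep '{"translation":[[0,0,0],[0,0,0],[0,0,0],[0,0,0],[0,0,0]],"yaw":[0,0,0,0,0],"gripper":[0,0,0,0,0]}'
python3 -m creep '{"translation":[[0,0,0],[0,0,0],[0,0,0],[0,0,0],[0,0,0]],"yaw":[0,0,0,0,0],"gripper":[0,0,0,0,0]}'
```

```text
time_s: 5.57
ee_pos: [0.4865, 0.2962, 0.1281]
eef_rot: [-3.141, 0.004, -0.045]
force: [-1.3, -1.7, 0.5]
grip_width: 0.0151
time_s: 5.98
ee_pos: [0.4866, 0.2963, 0.1283]
eef_rot: [-3.141, 0.004, -0.044]
force: [-0.8, 1.0, -0.9]
grip_width: 0.0449
time_s: 6.4
ee_pos: [0.4866, 0.2963, 0.1283]
eef_rot: [-3.141, 0.004, -0.044]
force: [-0.2, -0.5, 0.0]
grip_width: 0.0781
```

```bash

python3 -m creep '{"translation":[[0,0,10],[0,0,35],[0,0,65],[0,0,95],[0,0,110]],"yaw":[0,0,0,0,0],"gripper":[0,0,0,0,0]}'
python3 -m creep '{"translation":[[-5,-40,0],[-10,-80,0],[-14,-120,0],[-19,-160,0],[-24,-200,0]],"yaw":[0.03,0.06,0.1,0.13,0.16],"gripper":[0,0,0,0,0]}'
python3 -m creep '{"translation":[[-5,-40,0],[-10,-80,0],[-14,-120,0],[-19,-160,0],[-24,-200,0]],"yaw":[0.03,0.06,0.1,0.13,0.16],"gripper":[0,0,0,0,0]}'
python3 -m creep '{"translation":[[-5,-40,0],[-10,-80,0],[-14,-120,0],[-19,-160,0],[-24,-200,0]],"yaw":[0.03,0.06,0.1,0.13,0.16],"gripper":[0,0,0,0,0]}'
python3 - <<'E'
from h import *
c=snap('scene');W=world(c);save(cv2.resize(c['pixels'][130:330,130:430],None,fx=2.6,fy=2.6),'cl1')
z=W[...,2];I=c['pixels'].astype(int)
hsv=cv2.cvtColor(c['pixels'],cv2.COLOR_RGB2HSV).astype(int)
k=np.zeros(z.shape,bool);k[190:280,195:275]=1
p=W[k&(z>.02)&(z<.045)&(hsv[...,1]<90)&(hsv[...,2]>100)];print('pin',len(p),np.median(p,0))
E
```

```text
time_s: 6.82
ee_pos: [0.4872, 0.2966, 0.2429]
eef_rot: [-3.139, -0.0, -0.044]
force: [-0.3, 0.6, 0.8]
grip_width: 0.094
time_s: 7.23
ee_pos: [0.4625, 0.095, 0.2438]
eef_rot: [-3.139, -0.001, 0.118]
force: [0.2, -0.2, 0.1]
grip_width: 0.0937
time_s: 7.65
ee_pos: [0.4379, -0.1068, 0.2449]
eef_rot: [-3.14, -0.003, 0.279]
force: [0.6, -0.5, 0.6]
grip_width: 0.094
time_s: 8.07
ee_pos: [0.4131, -0.3089, 0.2459]
eef_rot: [-3.141, -0.003, 0.441]
force: [1.1, 0.8, -0.3]
grip_width: 0.0942
pin 30 [ 0.46612173 -0.29255005  0.02973242]
```

View pics/cl1.png

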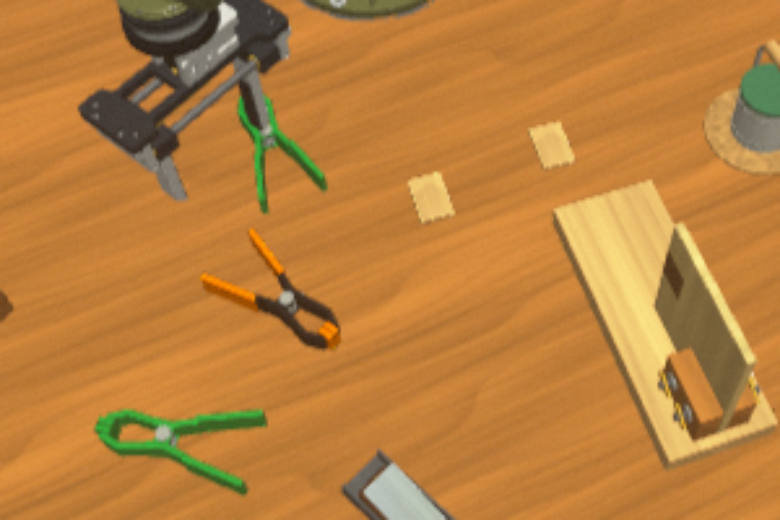

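The pot stands alone and upright on the mat (crop (760,110)). The orange clamp is unobstructed (pin at crop (288,300)), and both cameras put the pin at about (0.4645, −0.2928). Descending to straddle the handles.

```bash

python3 -m creep '{"translation":[[2,-8,-20],[2,-8,-55],[2,-8,-90],[2,-8,-125],[2,-8,-160]],"yaw":[0.01,0.01,0.01,0.01,0.01],"gripper":[0,0,0,0,0]}' 40
python3 -m creep '{"translation":[[0,0,-20],[0,0,-38],[0,0,-52],[0,0,-60],[0,0,-62]],"yaw":[0,0,0,0,0],"gripper":[0,0,0,0,0]}' 40
python3 -m creep '{"translation":[[0,0,0],[0,0,0],[0,0,0],[0,0,0],[0,0,0]],"yaw":[0,0,0,0,0],"gripper":[120,120,120,120,120]}' 40
python3 -m creep '{"translation":[[0,0,0],[0,0,0],[0,0,0],[0,0,0],[0,0,0]],"yaw":[0,0,0,0,0],"gripper":[255,255,255,255,255]}' 40
python3 -m creep '{"translation":[[0,0,0],[0,0,0],[0,0,0],[0,0,0],[0,0,0]],"yaw":[0,0,0,0,0],"gripper":[255,255,255,255,255]}' 40
```

```text
time_s: 8.53
ee_pos: [0.414, -0.3222, 0.0847]
eef_rot: [3.141, -0.002, 0.45]
force: [0.9, -0.8, -0.2]
grip_width: 0.0938
time_s: 8.95
ee_pos: [0.4138, -0.3219, 0.0221]
eef_rot: [-3.141, -0.002, 0.449]
force: [-0.5, -0.6, 0.2]
grip_width: 0.0939
time_s: 9.37
ee_pos: [0.414, -0.3222, 0.0227]
eef_rot: [3.141, -0.002, 0.45]
force: [-1.3, -0.1, 5.3]
grip_width: 0.0643
time_s: 9.78
ee_pos: [0.414, -0.3221, 0.0228]
eef_rot: [3.141, -0.002, 0.449]
force: [-1.3, 0.4, 2.2]
grip_width: 0.0311
time_s: 10.2
ee_pos: [0.4139, -0.3221, 0.0229]
eef_rot: [3.141, -0.002, 0.45]
force: [-3.0, 1.3, 3.3]
grip_width: 0.0265
```

```bash

python3 -m creep '{"translation":[[0,0,0],[0,0,5],[0,0,15],[0,0,30],[0,0,50]],"yaw":[0,0,0,0,0],"gripper":[255,255,255,255,255]}' 40
python3 -m creep '{"translation":[[0,0,25],[0,0,50],[0,0,75],[0,0,90],[0,0,100]],"yaw":[0,0,0,0,0],"gripper":[255,255,255,255,255]}' 40
python3 - <<'E'
from h import *
for n in ('top','scene'):
    c=snap(n)
    o=ctrl.get_obs()['ee_pos'];p=c['R']@o+c['t'];u,v=int(c['fx']*p[0]/p[2]+c['cx']),int(c['fy']*p[1]/p[2]+c['cy']);print(n,u,v)
    a=cv2.resize(c['pixels'][v-55:v+55,u-70:u+70],None,fx=5,fy=5,interpolation=cv2.INTER_CUBIC)
    save(cv2.resize(a,(700,300*700//700+0)) if 0 else cv2.resize(a,(380,300)),n+'l')
a=cv2.imread('pics/topl.png');b=cv2.imread('pics/scenel.png');cv2.imwrite('pics/lift.png',cv2.resize(np.hstack([a,b]),(800,316)))
E
```

```text
time_s: 10.62
ee_pos: [0.4136, -0.3218, 0.0732]
eef_rot: [-3.14, -0.001, 0.449]
force: [1.0, -0.1, -1.6]
grip_width: 0.0262
time_s: 11.03
ee_pos: [0.4139, -0.3221, 0.1759]
eef_rot: [3.14, -0.002, 0.449]
force: [0.8, 0.6, -0.8]
grip_width: 0.0265
top 417 231
scene 212 205
```

View pics/lift.png

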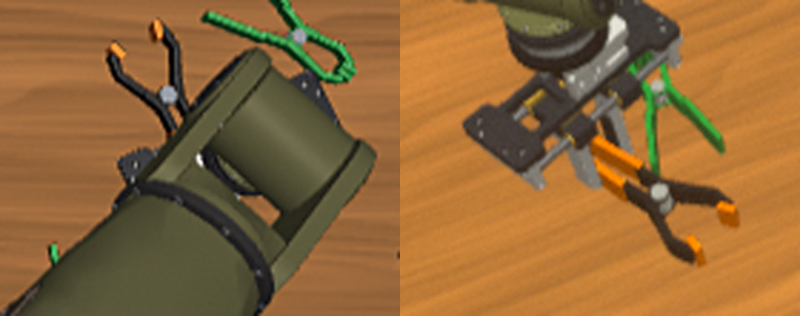

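Both views show the clamp held open and lifted, jaws pointing forward. Next I measure its pose in the hand.

```bash
cat > m.py <<'E'
from h import *
def clamp(n):
    c=load(n);W=world(c);ob=ctrl.get_obs();o=ob['ee_pos'];y=ob['eef_rot'][2]
    x_=np.array([np.cos(y),np.sin(y)]);y_=np.array([-x_[1],x_[0]])
    D=W-o;X=D[...,:2]@x_;Y=D[...,:2]@y_;Z=D[...,2]
    h=cv2.cvtColor(c['pixels'],cv2.COLOR_RGB2HSV).astype(int)
    k=(X>.02)&(X<.15)&(abs(Y)<.06)&(abs(Z)<.04)
    org=(h[...,1]>170)&(h[...,0]<18)&(h[...,2]>140)
    for nm,m in (('pin',k&(X<.09)&(h[...,1]<90)&(h[...,2]>90)),('L',k&org&(X>.09)&(Y>0)),('R',k&org&(X>.09)&(Y<0))):
        m=cv2.erode(m.astype(np.uint8),np.ones((2,2)))>0
        p=np.c_[X[m],Y[m],Z[m]]
        if len(p): print(n,nm,len(p),'med',np.median(p,0).round(4),'min',p.min(0).round(4),'max',p.max(0).round(4))
E
python3 -c "
from m import *
clamp('top');clamp('scene')"
```

```text
top pin 19 med [0.0642 0.0027 0.0084] min [ 0.0585 -0.0017  0.0039] max [0.0699 0.0078 0.0135]
top L 6 med [0.1199 0.0272 0.0078] min [0.115  0.0254 0.0034] max [0.1249 0.0291 0.012 ]
top R 5 med [ 0.1221 -0.0149  0.009 ] min [ 0.1187 -0.0163  0.0054] max [ 0.1269 -0.013   0.0108]
scene pin 30 med [0.0703 0.0028 0.0082] min [ 0.0627 -0.0031 -0.0154] max [0.0745 0.0094 0.0134]
scene L 32 med [ 0.1264  0.0266 -0.0042] min [ 0.1174  0.0235 -0.0183] max [0.1289 0.0315 0.0101]
scene R 15 med [ 0.1291 -0.0154 -0.0006] min [ 0.1178 -0.0181 -0.0163] max [ 0.1318 -0.0134  0.0103]
```

```bash

python3 -m creep '{"translation":[[3,15,0],[6,40,0],[10,70,0],[13,100,0],[16,132,0]],"yaw":[-0.03,-0.08,-0.12,-0.17,-0.21],"gripper":[255,255,255,255,255]}' 40
python3 -m creep '{"translation":[[3,32,0],[6,64,0],[10,96,0],[13,126,0],[16,150,0]],"yaw":[-0.04,-0.08,-0.12,-0.17,-0.21],"gripper":[255,255,255,255,255]}' 40
python3 -m creep '{"translation":[[4,26,-10],[8,52,-20],[12,78,-32],[16,102,-40],[16,116,-44]],"yaw":[-0.05,-0.1,-0.15,-0.2,-0.2],"gripper":[255,255,255,255,255]}' 40
python3 - <<'E'
from m import *
for n in ('top','scene'):
    c=snap(n);clamp(n)
t=load('top')['pixels'][80:250,220:360];s=load('scene')['pixels'][130:300,310:450]
save(cv2.resize(np.hstack([t,s]),None,fx=2.85,fy=2.85,interpolation=cv2.INTER_CUBIC),'stage')
E
```

```text
time_s: 11.55
ee_pos: [0.4294, -0.1888, 0.1736]
eef_rot: [-3.142, -0.001, 0.236]
force: [1.4, -0.2, -0.6]
grip_width: 0.0268
time_s: 11.97
ee_pos: [0.4447, -0.0367, 0.1726]
eef_rot: [-3.141, 0.001, 0.024]
force: [0.1, -0.7, -2.4]
grip_width: 0.0264
time_s: 12.38
ee_pos: [0.46, 0.0812, 0.1264]
eef_rot: [3.141, 0.004, -0.178]
force: [0.1, 0.3, -0.8]
grip_width: 0.0262
top L 7 med [0.12   0.0256 0.0069] min [0.1152 0.0219 0.0035] max [0.1252 0.0265 0.0086]
top R 6 med [ 0.1216 -0.0179  0.007 ] min [ 0.1169 -0.0201  0.0045] max [ 0.1263 -0.0157  0.0085]
scene pin 25 med [0.069  0.0053 0.0048] min [ 0.0598 -0.     -0.022 ] max [0.0726 0.0114 0.0098]
scene L 9 med [0.1246 0.0289 0.0053] min [ 0.116   0.0262 -0.011 ] max [0.1278 0.034  0.0088]
scene R 9 med [ 0.1275 -0.0129  0.0028] min [ 0.1202 -0.015  -0.0184] max [ 0.1301 -0.0117  0.0071]
```

View pics/stage.png

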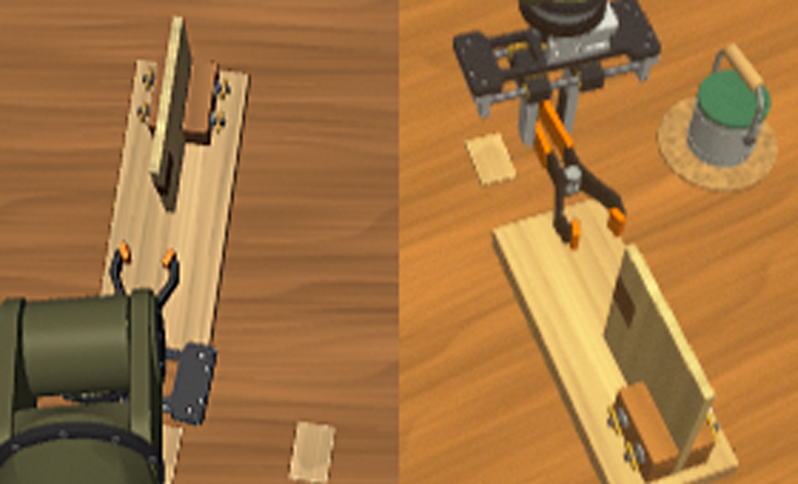

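Clamp open, aimed at the panel edge and well clear of it. The two cameras differ by about 4 mm sideways, so I'll compare pads and panel within each camera.

```bash
python3 - <<'E'
from m import *
ob=ctrl.get_obs();o=ob['ee_pos'];y=ob['eef_rot'][2];print(o,y)
x_=np.array([np.cos(y),np.sin(y)]);y_=np.array([-x_[1],x_[0]])
meds={'top':((.120,.0256),(.1216,-.0179)),'scene':((.1246,.0289),(.1275,-.0129))}
for n in meds:
    c=load(n);W=world(c);k=(abs(W[...,2]-.188)<.008)&(W[...,0]>.6)&(W[...,0]<.85)&(abs(W[...,1]-.045)<.05)
    p=W[k][:,:2].astype(np.float32);(ct,sz,a)=cv2.minAreaRect(p);f=cv2.fitLine(p,cv2.DIST_HUBER,0,.001,.001).ravel()
    d=f[:2]*np.sign(f[0]);nrm=np.array([-d[1],d[0]]);e0=(p@d).min()
    print(n,'panel',len(p),ct,sz,a,'yaw',np.arctan2(d[1],d[0]),'zmed',np.median(W[k][:,2]))
    for q in meds[n]:
        w=o[:2]+q[0]*x_+q[1]*y_; print('  along from edge',(w@d-e0).round(4),'lat from panel mid',((w-ct)@nrm).round(4))
E
```

```text
[0.45972824 0.08079719 0.12673477] -0.17328414314847262
top panel 219 (0.7194356918334961, 0.044499512761831284) (0.010010498575866222, 0.14892983436584473) 83.27701568603516 yaw -0.12097653 zmed 0.18972314285022246
  along from edge -0.0665 lat from panel mid 0.024
  along from edge -0.0672 lat from panel mid -0.0195
scene panel 327 (0.7190321683883667, 0.044792771339416504) (0.011019271798431873, 0.1508776843547821) 82.78398895263672 yaw -0.117456645 zmed 0.18992189567967616
  along from edge -0.0603 lat from panel mid 0.0273
  along from edge -0.0597 lat from panel mid -0.0146
```

```bash

python3 -m creep '{"translation":[[0,-2,4],[0,-4,7],[0,-4,7],[8,-5,7],[15,-6,7]],"yaw":[0,0,0,0,0],"gripper":[255,255,255,255,255]}' 40
python3 -m creep '{"translation":[[8,-1,0],[16,-2,0],[24,-3,0],[32,-4,0],[35,-4,0]],"yaw":[0,0,0,0,0],"gripper":[255,255,255,255,255]}' 40
python3 - <<'E'
from m import *
print(ctrl.get_obs()['ee_pos'])
for n in ('top','scene'):
    c=snap(n);clamp(n)
t=load('top')['pixels'][110:200,240:320];s=load('scene')['pixels'][170:260,350:430]
save(cv2.resize(np.hstack([t,s]),None,fx=5,fy=5,interpolation=cv2.INTER_CUBIC),'half')
E
```

```text
time_s: 12.9
ee_pos: [0.4755, 0.0741, 0.1341]
eef_rot: [-3.142, 0.003, -0.174]
force: [-0.3, 0.0, -1.1]
grip_width: 0.0265
time_s: 13.32
ee_pos: [0.5117, 0.0699, 0.134]
eef_rot: [-3.142, 0.003, -0.174]
force: [-1.0, -0.5, -0.5]
grip_width: 0.0262
[0.51168707 0.06993887 0.13395071]
top L 4 med [0.1223 0.0261 0.006 ] min [0.1195 0.0248 0.0024] max [0.1251 0.028  0.0069]
top R 3 med [ 0.1249 -0.0161  0.0042] min [ 0.122  -0.0181  0.0042] max [ 0.1254 -0.0154  0.0053]
scene pin 29 med [0.0705 0.0038 0.0063] min [ 0.0614 -0.0026 -0.0199] max [0.0745 0.0119 0.0098]
scene R 12 med [ 0.1303 -0.0156 -0.0002] min [ 0.1256 -0.0179 -0.02  ] max [ 0.1318 -0.0136  0.009 ]
```

View pics/half.png

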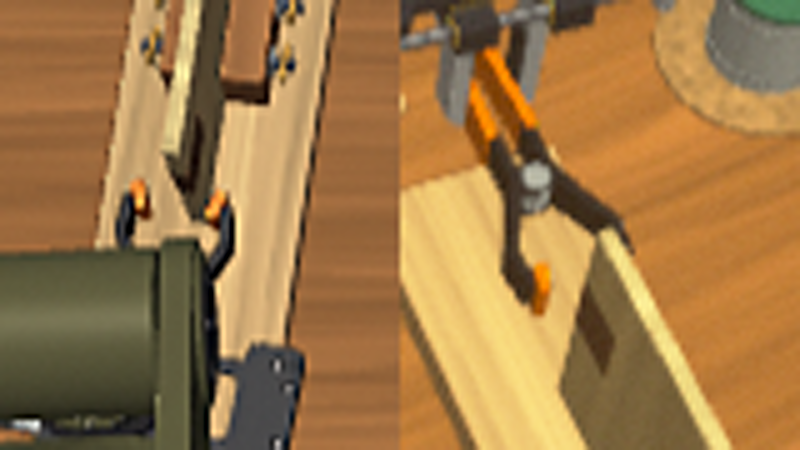

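Centred within about 1.5 mm in both cameras. The pads are about 11 mm short of the edge at mid-height 0.125, so 29 mm of advance remains.

```bash

python3 -m creep '{"translation":[[6,0,0],[13,-1,0],[20,-1,0],[26,-2,0],[28,-2,0]],"yaw":[0,0,0,0,0],"gripper":[255,255,255,255,255]}' 40
python3 - <<'E'
from m import *
print(ctrl.get_obs())
for n in ('top','scene'):
    c=snap(n);clamp(n)
t=load('top')['pixels'][110:200,240:320];s=load('scene')['pixels'][170:260,350:430]
save(cv2.resize(np.hstack([t,s]),None,fx=5,fy=5,interpolation=cv2.INTER_CUBIC),'fin')
E
```

```text
time_s: 13.83
ee_pos: [0.5399, 0.068, 0.1338]
eef_rot: [3.142, 0.003, -0.174]
force: [0.0, -0.2, -1.1]
grip_width: 0.0264
{'time_s': 13.8333, 'qpos': array([5.75486312e-02, 3.80226134e-01, 1.63579019e+00, 8.32946282e-04,
       1.12883034e+00, 1.80237075e+00]), 'joint_vel': array([ 0.00097925,  0.03369966, -0.04255859,  0.00171528,  0.01628283,
        0.0015476 ]), 'tau': array([ 5.69146173e-02, -5.55558479e+01, -3.28074932e+01, -3.76008553e-03,
       -1.05689582e-01, -3.69239249e-02]), 'ee_pos': array([0.53986207, 0.06795313, 0.13383869]), 'eef_rot': array([ 3.14157748,  0.00333981, -0.17438331]), 'force': array([ 0.04367557, -0.19580184, -1.14711929]), 'moment': array([ 0.01072646,  0.11898426, -0.04015011]), 'grip_width': 0.026412730951610668}
top L 3 med [0.1219 0.0255 0.0067] min [0.1191 0.0249 0.0023] max [0.1258 0.0268 0.007 ]
top R 3 med [ 0.124  -0.0162  0.0064] min [ 0.1215 -0.0188  0.0063] max [ 0.1242 -0.0157  0.0095]
scene pin 29 med [0.0716 0.003  0.0063] min [ 0.0621 -0.0017 -0.0176] max [0.0733 0.0092 0.0104]
scene R 11 med [ 0.1299 -0.0151  0.0004] min [ 0.1237 -0.0162 -0.0178] max [ 0.1317 -0.0137  0.0108]
```

View pics/fin.png

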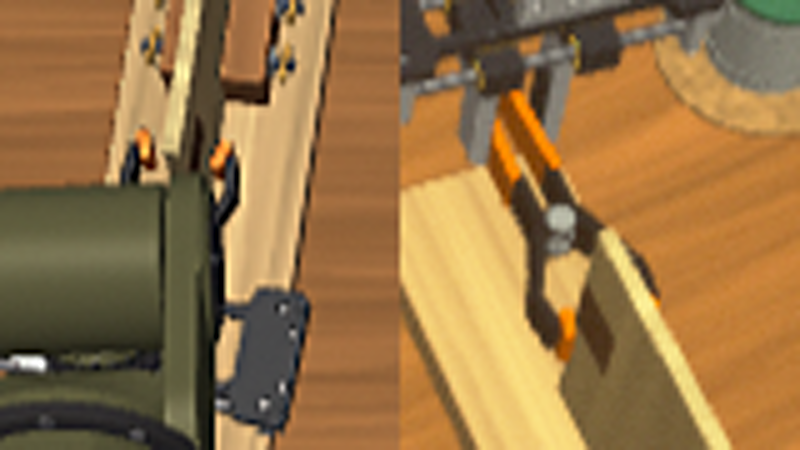

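Pads straddle the patch. Top camera: pad centres 17 mm behind the edge, offset about 0 mm, height about 0.126. The scene camera gives 22 mm and 0.130, within tolerance. There is clear air on both faces and no contact force. Hold, then hand in.

```bash

python3 -m creep '{"translation":[[0,0,0],[0,0,0],[0,0,0],[0,0,0],[0,0,0]],"yaw":[0,0,0,0,0],"gripper":[255,255,255,255,255]}' 40
python3 - <<'E'
from m import *
c=snap('scene');W=world(c);h=cv2.cvtColor(c['pixels'],cv2.COLOR_RGB2HSV)
k=(abs(W[...,0]-.487)<.07)&(abs(W[...,1]-.296)<.07)&(abs(W[...,2]-.083)<.008)&(h[...,0]>60)&(h[...,0]<100)
p=W[k];print('lid',len(p),((p.min(0)+p.max(0))/2).round(3),np.median(p,0).round(3))
print(ctrl.hand_in())
E
```

```text
time_s: 14.35
ee_pos: [0.5392, 0.0681, 0.1338]
eef_rot: [3.142, 0.004, -0.174]
force: [0.0, -0.0, -0.9]
grip_width: 0.0266
lid 295 [0.489 0.292 0.084] [0.489 0.288 0.084]
the job is handed in; nothing more can be done
None
```

I finished the job and handed it in at about 14.4 s; the hand-in reports no verdict, so everything below comes from my own measurements.

- **Glue pot:** I lifted it off the foot by its handle, stood it on the cork mat and let go. The last check put the lid centre about 5 mm from the mat centre and at the right height for standing flat. It looked upright.
- **Clamp:** I squeezed the orange clamp open at 40 N and brought it level to the panel's front edge. It is still held there in the air.
    - **Position:** The top camera puts the pad centres about 17 mm behind the edge (patch centre is 18 mm), centred across the panel to about 1 mm, and about 126 mm high (patch is at 125 mm).
    - **Clearance:** That leaves roughly 13 mm of clear air on each face, worked out from the 35 mm gape at the stop. The pictures show a gap on both sides.
    - **Contact:** The wrist force was about 1 N downward, which is just the clamp's weight, so nothing was touching.

The two cameras disagreed by up to about 6 mm. At the end the scene camera read the right pad, the only one it could see, at about 22 mm behind the edge and 130 mm high. Both readings are within tolerance.

I didn't re-measure the plane, bottle and packing pieces at the end; all the moves kept clear of them.

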